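# Click the green reference standard into the bench reader

## Robot

A 6-joint arm with a two-finger parallel gripper is mounted at the origin on the work surface. World frame = base frame: x ahead of the robot, y to its left, z up, the work surface at z = 0. Lengths are in m, angles in rad, forces in N, time in s.
With the tool pointing down it reaches from about 0.225 to 0.875 m from the base axis. Payload 3.4 kg.
Tool frame: the origin (TCP) lies between the finger pads; the fingertips stand 8 mm ahead of it and the grasp point (between the pads) lies 11 mm behind it; z points along the fingers, y is the line along which they close (so a half turn about z gives the same grasp; the last joint's range is limited). The gripper opens to 85 mm and grips with 20 to 120 N. Pads are 22 mm wide; open, the fingers measure 114 mm over their backs; the gripper's body (76 mm by 85 mm) begins 54 mm behind the grasp point. The pads swing forward as they close: fully open they stand 13 mm farther back than shut.
Start: joints at [1.144, 0.276, 1.505, -0, 1.361, -0.121], TCP at [0.173, 0.548, 0.239] pointing down, gripper open.
Joint ranges: [-2.89, 2.89], [-0.75, 2.08], [0.22, 2.7], [-1.18, 4.32], [0.11, 2.71], [-2.7, 2.7]. Speed limits (rad/s): [2.57, 2.57, 3.14, 3.14, 3.14, 3.14].

## Interface

Orientations are given as a unit quaternion [w, x, y, z].
In Python, from rig import manip, optics, finder gives the robot as it stands.
- The arm moves only by the tool servo_tool, never from a script. Its argument "increments" is a list of rows, each a list of 7 numbers: the shift along the tool's x, y, z in cm, then the turn, a rotation vector about the tool's x, y, z in degrees, then the closure, from -1 (fully open) to 1 (shut). In form: [[x, y, z, rx, ry, rz, gripper], ...]. A call has exactly 5 rows; each row shifts and turns the commanded pose from where the row before left it, along the tool's axes as they then stand; what a row does not reach is not made up. A row lasts 1/10 s, in which the tool goes at most 50 mm and 8.59 degrees, less where a joint would pass 70% of its speed; a pose out of reach is approached as far as the arm can. A call is refused whole if a number of a shift passes 5 or a number of a turn 8.59, either way. A call with a gripper value outside its range is refused whole. The fingers move at their own pace and stop on an object; "squeeze" is the grip in N (left out, the last holds). Time passes only in rows, so rows that do not move let the fingers close, or fill a call up. It gives the time, the measured TCP pose, the force, the opening and the grip force at its end, in the units of the state.
- manip.get_state(): the state, without advancing time (a new reading comes with each control period).
- optics.get_image(name): name is "scene" or "top"; returns the picture (384x512x3 uint8, red, green, blue); there is no depth.
- optics.get_calibration(name): a dict with "fov_y" (degrees; the focal length in pixels is half the picture's height over the tangent of half this angle, whatever the lens; pixels are square), "cx", "cy" (the principal point, pixels), "dist_coeffs" ([k1, k2, p1, p2, k3] as OpenCV has them; the pictures are not rectified), "world_to_cam" (4x4, takes a point from world to camera coordinates). Camera axes: x right, y down, z forward; pixel columns grow to the right and rows downward; lengths in m; the calibration is good to about 2 mm. A picture is of the moment at which its call begins. get_calibration takes no time and is no camera call.
- manip.sign_off(): hands the job in; it is judged then, once.
Trained networks look in the newest picture that a camera, given by its name, has taken for a name from the list of things; names that differ only in an ending like _2 or _b are one class to them, and where a whole thing is asked for, a point or a joint stands for the part that bears it (a point fixed in the world has none). Each returns a list of dicts, best first, with "p" (0 to 1); they miss things now and then, are a little off and sometimes report something else, mostly with a low value. They report only what shows in the picture. A call takes as long as a camera call.
- finder.silhouettes(label, camera): "region" (384x512 bool, what is visible of it) and "box" ([centre column, centre row, width, height] in pixels, round what is visible of it).
- finder.tip_of(label, camera): "at" ([column, row] in pixels: a listed point, or the origin of a listed thing).
The state is a dict: "clock": time; "qpos": joint angles; "qd": joint speeds; "effort": joint torques, N m; "position": TCP position; "ee_rot": TCP orientation; "contact_force": force on the tool from outside, world axes, zero at the start; "moment": the same for the moment, N m; "width": finger opening in m; "gripper_force": force on a finger pad.
Only numpy, scipy, OpenCV 4.12 (cv2) and the standard library are available. Lean on these libraries where they do the work, as an engineer would, in place of code of your own. Each camera call takes 0.05 s, during which the arm holds its last target. There are 200 camera calls.

## Task

Load the green reference standard into the reader on the clean bench: set it foot down in the square well in the reader's top and press it down past the sprung ball until it clicks and is fully home, then let go of it. Do not just drop it in, and leave the orange and the blue standards standing where they are.

Things in the scene. Friction and masses are not known exactly. Their poses are not given: they have to be found in the camera images.
- green_grip (a point): green reference standard, upright: solid rod 24 mm across, 114 mm tall in all, on a round black foot (34 mm across, 22 high, tapering to 18 mm over its lowest 9); black cap (27 mm) with green disc on top; about 120 g. Point: on its axis, 76 mm above its underside, where the rod is gripped; z up the axis. The one to load, any way round.
- socket (a point): floor centre (5 mm above bench; z up) of the square well in a fixed white reader 50 mm high; blue frame round the mouth. Well 44 mm wide, 45 deep, mouth flared to 60. A sprung steel ball (20 mm) juts 12 mm from its +y wall, 26 mm up; pushing the foot past takes 5 to 15 N (slippery). Until then a standard sits about 20 mm too high; home, its foot is on the floor under the ball, grip point 76 mm above this
- orange_grip (a point): orange reference standard, upright: solid rod 24 mm across, 114 mm tall in all, on a round black foot (34 mm across, 22 high, tapering to 18 mm over its lowest 9); black cap (27 mm) with orange disc on top; about 120 g. Point: on its axis, 76 mm above its underside; z up. To be left alone.
- blue_grip (a point): blue reference standard, upright: solid rod 24 mm across, 114 mm tall in all, on a round black foot (34 mm across, 22 high, tapering to 18 mm over its lowest 9); black cap (27 mm) with blue disc on top; about 120 g. Point: on its axis, 76 mm above its underside; z up. To be left alone.

How it is judged:
On the way:
1. the green standard is pressed fully home in the well while the gripper is still touching it (not dropped in) (z of green_grip in the frame of socket between 0.068 and 0.081 m and horizontal distance between green_grip and socket below 0.02 m and angle between green_grip's own z axis and vertical below 0.18 rad and contact force between any of the fingers, the arm and green above 0.3 N), for 0.1 s.
At the end, for the whole second after the job is handed in: The green standard stands in the reader's well, clicked past the ball: its grip point 68 to 81 mm above the well's floor (76 mm when fully home), within 20 mm of the well's axis, within 10 degrees of upright, released and at rest (z of green_grip in the frame of socket between 0.068 and 0.081 m and horizontal distance between green_grip and socket below 0.02 m and angle between green_grip's own z axis and vertical below 0.18 rad and linear speed of green below 0.02 m/s); the robot touches nothing.
It fails at once if the orange standard is pushed more than 30 mm or tipped over (distance of orange_grip from where it was at the start of the episode above 0.03 m or angle between orange_grip's own z axis and vertical above 0.5 rad).
It fails at once if the blue standard is pushed more than 30 mm or tipped over (distance of blue_grip from where it was at the start of the episode above 0.03 m or angle between blue_grip's own z axis and vertical above 0.5 rad).
It also fails if it takes over 38 s, if anything falls off the work surface, if the arm or the gripper's body presses on something with over 40 N, if the wrist force passes 120 N, or if a joint passes its speed limit or range.

## Working session

There is one attempt and no reset: what is moved stays moved. The work goes in short steps, Python scripts to look and compute and a tool call to move; the robot and the scene stay as the last step left them, time stands still between calls to the robot, and variables do not carry over. Pictures are saved under pics/ and viewed, at most 10 in all, crops included, and the job is handed in when it is done.

Besides the shell and the picture viewer there is one more tool, called after "Emit:" as name(argument=value, ...), one argument or row to a line, values as JSON. servo_tool: Moves the arm, as the interface text tells. Its arguments: {"type":"object","properties":{"increments":{"type":"array","items":{"type":"array","items":{"type":"number"}}},"squeeze":{"type":"number"}},"required":["increments"]}

```bash
mkdir -p pics
cat > h.py <<'E'
import numpy as np, cv2
from scipy.optimize import least_squares
from rig import manip, optics, finder
def proj(P,c):
    C=optics.get_calibration(c); f=192/np.tan(np.radians(C["fov_y"])/2)
    K=np.array([[f,0,C["cx"]],[0,f,C["cy"]],[0,0,1.]]); T=np.array(C["world_to_cam"])
    r,_=cv2.Rodrigues(T[:3,:3])
    return cv2.projectPoints(np.atleast_2d(np.array(P,float)),r,T[:3,3],K,np.array(C["dist_coeffs"],float))[0].reshape(-1,2)
def solve(px,z=None,x0=(.4,.2,.08)):
    # px: {cam: uv}
    g=lambda p: np.concatenate([proj([p[0],p[1],z if z is not None else p[2]],c)[0]-px[c] for c in px])
    s=least_squares(g,x0[:2] if z is not None else x0); return s.x, np.sqrt(2*s.cost)
E
python3 - <<'E'
from h import *
ims=[optics.get_image(c) for c in("scene","top")]
for c,i in zip(("scene","top"),ims): cv2.imwrite(f"pics/{c}0.png",i[:,:,::-1])
for l,z in(("green_grip",.076),("orange_grip",.076),("blue_grip",.076),("socket",.005)):
    px={}
    for c in("scene","top"):
        r=finder.tip_of(l,c)
        print(l,c,[(np.round(q["at"],1),round(q["p"],2)) for q in r[:3]])
        if r: px[c]=np.array(r[0]["at"]); print(np.round(solve({c:px[c]},z)[0],4))
    if len(px)==2: print("tri",solve(px))
print(manip.get_state())
for c in("scene","top"):
    T=np.array(optics.get_calibration(c)["world_to_cam"]); print(c,-T[:3,:3].T@T[:3,3],T[2,:3])
E
```

```text
green_grip scene [(array([397.3, 162.4]), 0.89)]
[0.4799 0.283 ]
green_grip top [(array([116.3, 214.4]), 0.76)]
[0.4823 0.285 ]
tri (array([0.48175251, 0.28325996, 0.07787401]), np.float64(0.952744571700902))
orange_grip scene []
orange_grip top [(array([113.5, 213.2]), 0.68), (array([194.4, 165.6]), 0.52)]
[0.4847 0.2907]
blue_grip scene [(array([286.9, 172.7]), 0.75)]
[0.4563 0.0626]
blue_grip top [(array([231.6, 229.5]), 0.69)]
[0.4537 0.0561]
tri (array([0.45456091, 0.05953481, 0.07488057]), np.float64(2.499038929136363))
socket scene [(array([192.9, 274.4]), 0.66)]
[ 0.6    -0.1489]
socket top [(array([327.1, 164.8]), 0.93)]
[ 0.5956 -0.147 ]
tri (array([ 5.96492020e-01, -1.48663737e-01, -4.39141172e-04]), np.float64(0.4167124214379975))
{'clock': 0.5, 'qpos': array([ 1.14399005e+00,  2.75898795e-01,  1.50497190e+00, -9.77913221e-06,
        1.36072212e+00, -1.21017148e-01]), 'qd': array([ 0.00016665, -0.00138325, -0.00229156, -0.00102302, -0.0007549 ,
       -0.00053815]), 'effort': array([-2.06777077e-03, -4.16266251e+01, -2.45877206e+01, -3.05639905e-04,
        1.62127999e-03,  2.53365329e-05]), 'position': array([0.17311405, 0.54830874, 0.23929999]), 'ee_rot': array([ 4.58327570e-06,  1.52298554e-01,  9.88334534e-01, -1.36658063e-06]), 'contact_force': array([-0.0362271 , -0.32552078,  0.51199933]), 'moment': array([ 0.03806717, -0.0078803 ,  0.01133414]), 'gripper_force': 0.0, 'width': 0.08531200716749768}
scene [ 1.10527237 -0.1083949   0.76068575] [-0.64933487  0.12957938 -0.74938202]
top [0.41568931 0.03993744 1.0574847 ] [ 0.11036584 -0.01243748 -0.99381321]
```

View pics/scene0.png

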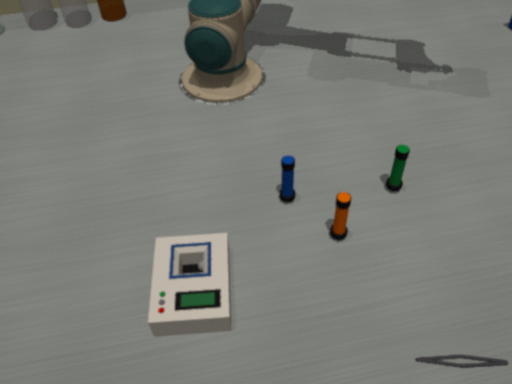

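View pics/top0.png

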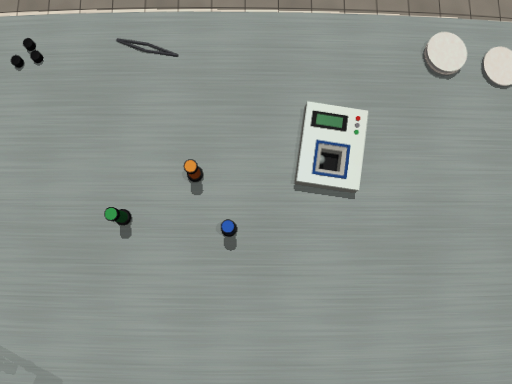

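The scene view shows green at about (397,162), orange (342,215), blue (287,178), and the reader's well at about (190,262). In the top view the green disc is at (111,214), the well at (331,160), and the ball is on the well's left (+y) side. Next I'll refine the positions by colour.

Run:
```python
from h import *
I={c:cv2.imread(f"pics/{c}0.png") for c in("scene","top")}
def blobs(c,lo,hi,roi):
    h=cv2.cvtColor(I[c],cv2.COLOR_BGR2HSV); m=cv2.inRange(h,lo,hi); k=np.zeros_like(m); x0,x1,y0,y1=roi; k[y0:y1,x0:x1]=m[y0:y1,x0:x1]; return k
def cen(m): y,x=np.nonzero(m); return np.array([x.mean(),y.mean()]),len(x)
# green / orange / blue top discs
for n,lo,hi,rs,rt in(("green",(45,100,40),(85,255,255),(385,420,140,153),(100,118,204,224)),
                 ("orange",(5,150,120),(20,255,255),(330,360,188,201),(180,200,155,172)),
                 ("blue",(100,150,60),(130,255,255),(275,300,150,162),(218,240,216,240))):
    px={}
    for c,r in(("scene",rs),("top",rt)):
        u,k=cen(blobs(c,lo,hi,r)); px[c]=u; print(n,c,u.round(1),k,solve({c:u},.114)[0].round(4))
    print(solve(px))
for c,r in(("scene",(160,220,235,285)),("top",(305,358,135,185))):
    m=blobs(c,(100,120,50),(130,255,255),r); ct=max(cv2.findContours(m,cv2.RETR_EXTERNAL,2)[0],key=cv2.contourArea)
    q=cv2.approxPolyDP(cv2.convexHull(ct),5,True).reshape(-1,2)
    W=np.array([solve({c:p.astype(float)},.05,(.6,-.15))[0] for p in q]); print(c,q.tolist()); print(W.round(4),W.mean(0))
    for i in range(len(W)): d=W[i]-W[i-1]; print(np.linalg.norm(d).round(4),np.degrees(np.arctan2(d[1],d[0])).round(1))
crop=cv2.resize(I["top"][90:205,280:385],None,fx=5,fy=5,interpolation=2); cv2.imwrite("pics/crop1.png",crop)
```

```text
green scene [402.5 148.7] 83 [0.4816 0.2856]
green top [110.6 213.6] 121 [0.4812 0.2867]
(array([0.4810983 , 0.2864154 , 0.11343581]), np.float64(0.3315948817038881))
orange scene [343.4 196.5] 99 [0.5726 0.1357]
orange top [189.8 165.6] 114 [0.5742 0.1363]
(array([0.57377951, 0.13562695, 0.11538993]), np.float64(0.3546770044031236))
blue scene [287.6 158.8] 61 [0.4569 0.0634]
blue top [227.5 226. ] 127 [0.4589 0.0634]
(array([0.45875967, 0.06309552, 0.11579609]), np.float64(0.16739772919710783))
scene [[209, 274], [170, 277], [172, 246], [209, 243]]
[[ 0.6356 -0.1194]
 [ 0.6264 -0.1854]
 [ 0.5617 -0.176 ]
 [ 0.5704 -0.1101]] [ 0.59851737 -0.14772133]
0.0658 -8.1
0.0666 -97.9
0.0653 171.8
0.0665 82.5
top [[317, 140], [349, 145], [345, 178], [313, 173]]
[[ 0.6398 -0.1189]
 [ 0.6299 -0.1857]
 [ 0.5607 -0.1757]
 [ 0.5707 -0.1096]] [ 0.6003093  -0.14747643]
0.0698 -7.7
0.0675 -98.4
0.0699 171.8
0.0669 81.4
```

View pics/crop1.png

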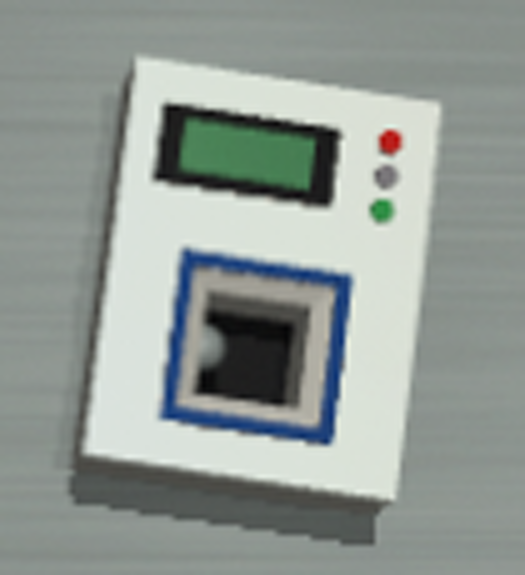

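The crop shows the blue frame square at about 8° yaw, with the ball on its left (+y side). Refined positions are socket ≈ (0.599, -0.148), green ≈ (0.481, 0.2865) and well y-axis at 82°. I'll turn the tool so its y lies along that axis and fly towards green.

Emit:
servo_tool(
  increments=[
    [0,0,0,0,0,-4.75,-1],
    [0,0,0,0,0,-4.75,-1],
    [-3.4,-2.2,0.5,0,0,0,-1],
    [-3.4,-2.2,0.5,0,0,0,-1],
    [-3.4,-2.2,0.5,0,0,0,-1],
  ],
  squeeze=70,
)

```text
clock: 1.0
position: [0.2656, 0.4681, 0.2242]
ee_rot: [0.0, 0.069, 0.998, 0.0]
contact_force: [0.1, 0.0, 1.0]
width: 0.0855
gripper_force: 0.0
```

Emit:
servo_tool(
  increments=[
    [-3.4,-2.2,0.5,0,0,0,-1],
    [-3.4,-2.2,0.5,0,0,0,-1],
    [-3.4,-2.2,0.5,0,0,0,-1],
    [-3.4,-2.2,0.5,0,0,0,-1],
    [-3.4,-2.2,0.5,0,0,0,-1],
  ],
)

```text
clock: 1.5
position: [0.419, 0.335, 0.1994]
ee_rot: [0.0, 0.07, 0.998, 0.0]
contact_force: [-0.3, 0.2, 0.7]
width: 0.0854
gripper_force: 0.0
```

```bash
cat > go.py <<'E'
from h import *
from scipy.spatial.transform import Rotation as R
import sys
s=manip.get_state(); q=s["ee_rot"]; r=R.from_quat([q[1],q[2],q[3],q[0]]); M=r.as_matrix()
t=np.array([float(a) for a in sys.argv[1:4]])
print("t",s["clock"],"pos",s["position"].round(4),"yaw y",np.degrees(np.arctan2(M[1,1],M[0,1])).round(2),"z",M[:,2].round(4),"w",round(s["width"],4),"F",s["contact_force"].round(2),s["gripper_force"])
print("tool cm to go",(M.T@(t-s["position"])*100).round(2))
E
python3 go.py .4812 .2865 .15
```

```text
t 1.5 pos [0.419  0.335  0.1994] yaw y 81.98 z [ 5.e-04  5.e-04 -1.e+00] w 0.0854 F [-0.26  0.17  0.69] 0.0
tool cm to go [-6.83 -3.93  4.94]
```

Emit:
servo_tool(
  increments=[
    [-2.4,-1.4,0.5,0,0,0,-1],
    [-2.4,-1.4,0.5,0,0,0,-1],
    [-2.1,-1.2,0.5,0,0,0,-1],
    [0,0,1.0,0,0,0,-1],
    [0,0,1.0,0,0,0,-1],
  ],
)

```text
clock: 2.0
position: [0.4805, 0.2868, 0.1637]
ee_rot: [-0.0, 0.071, 0.998, 0.0]
contact_force: [0.2, -0.3, 0.5]
width: 0.0854
gripper_force: 0.0
```

```bash
python3 go.py .4812 .2865 .065
python3 - <<'E'
from h import *
a=optics.get_image("scene")[110:210,340:470,::-1]; b=optics.get_image("top")[160:260,60:190,::-1]
cv2.imwrite("pics/ab1.png",np.hstack([cv2.resize(x,(390,300),interpolation=2) for x in(a,b)]))
E
```

```text
t 2.0 pos [0.4805 0.2868 0.1637] yaw y 81.91 z [-7.e-04  5.e-04 -1.e+00] w 0.0854 F [ 0.23 -0.26  0.45] 0.0
tool cm to go [-0.08 -0.02  9.87]
```

View pics/ab1.png

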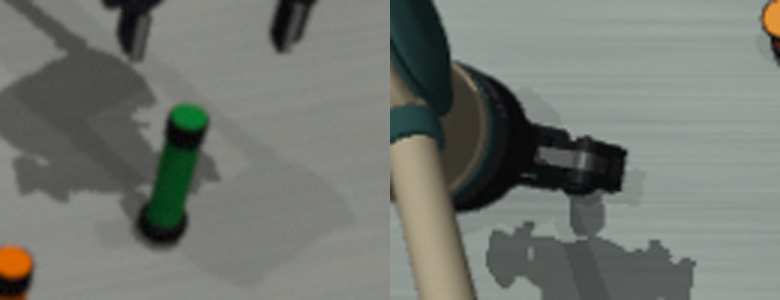

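The picture shows the open fingers above the green disc at (188,118) in the left crop, straddling it along y. I'll descend and grip.

Emit:
servo_tool(
  increments=[
    [-0.1,0,2,0,0,0,-1],
    [0,0,2,0,0,0,-1],
    [0,0,2,0,0,0,-1],
    [0,0,2,0,0,0,-1],
    [0,0,1.5,0,0,0,-1],
  ],
)

```text
clock: 2.6
position: [0.4801, 0.2876, 0.0684]
ee_rot: [-0.001, 0.069, 0.998, -0.0]
contact_force: [-0.3, 1.3, 0.3]
width: 0.0858
gripper_force: 0.0
```

```bash
python3 go.py .4812 .2865 .065
python3 - <<'E'
from h import *
a=optics.get_image("scene")[110:210,340:470,::-1]; b=optics.get_image("top")[160:260,60:190,::-1]
cv2.imwrite("pics/ab2.png",np.hstack([cv2.resize(x,(390,300),interpolation=2) for x in(a,b)]))
E
```

```text
t 2.6 pos [0.4801 0.2876 0.0684] yaw y 82.08 z [-1.2e-03 -1.0e-04 -1.0e+00] w 0.0858 F [-0.3   1.28  0.31] 0.0
tool cm to go [-0.12 -0.09  0.34]
```

View pics/ab2.png

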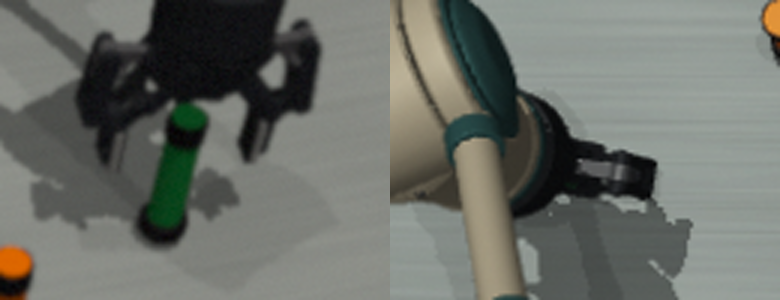

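The rod stands untouched between the fingers, so I'll close on it.

Emit:
servo_tool(
  increments=[
    [-0.1,0,0.1,0,0,0,-0.4],
    [0,0,0,0,0,0,0],
    [0,0,0,0,0,0,0.3],
    [0,0,0,0,0,0,0.6],
    [0,0,0,0,0,0,1],
  ],
)

```text
clock: 3.2
position: [0.4833, 0.2869, 0.0693]
ee_rot: [0.001, 0.07, 0.998, 0.0]
contact_force: [1.0, 0.6, 4.8]
width: 0.0234
gripper_force: 68.1
```

Emit:
servo_tool(
  increments=[
    [0,0,0,0,0,0,1],
    [0,0,0,0,0,0,1],
    [0,0,0,0,0,0,1],
    [0,0,0,0,0,0,1],
    [0,0,0,0,0,0,1],
  ],
)

```text
clock: 3.7
position: [0.4833, 0.2868, 0.0693]
ee_rot: [0.001, 0.07, 0.998, 0.0]
contact_force: [-0.0, 0.3, 5.5]
width: 0.0231
gripper_force: 68.0
```

```bash
python3 go.py .5993 -.1476 .16
```

```text
t 3.7 pos [0.4833 0.2868 0.0693] yaw y 81.97 z [ 1.6e-03  8.0e-04 -1.0e+00] w 0.0231 F [-0.01  0.27  5.52] 68.04277511313558
tool cm to go [-17.57 -41.39  -9.09]
```

Emit:
servo_tool(
  increments=[
    [0,0,-1,0,0,0,1],
    [0,0,-3,0,0,0,1],
    [0,0,-4,0,0,0,1],
    [0,0,-4,0,0,0,1],
    [0,0,-3,0,0,0,1],
  ],
)

```text
clock: 4.2
position: [0.4829, 0.2867, 0.221]
ee_rot: [0.001, 0.07, 0.998, 0.001]
contact_force: [1.2, 0.4, -1.6]
width: 0.0237
gripper_force: 68.7
```

Emit:
servo_tool(
  increments=[
    [-0.8,-2,0,0,0,0,1],
    [-1.6,-3.8,0,0,0,0,1],
    [-1.6,-3.8,0,0,0,0,1],
    [-1.6,-3.8,0,0,0,0,1],
    [-1.6,-3.8,0,0,0,0,1],
  ],
)

```text
clock: 4.7
position: [0.5296, 0.1048, 0.2184]
ee_rot: [-0.0, 0.07, 0.998, 0.0]
contact_force: [0.1, -0.3, -1.3]
width: 0.0238
gripper_force: 68.9
```

Emit:
servo_tool(
  increments=[
    [-1.6,-3.8,0,0,0,0,1],
    [-1.6,-3.8,0,0,0,0,1],
    [-1.6,-3.8,0,0,0,0,1],
    [-1.6,-3.8,0,0,0,0,1],
    [-1.6,-3.8,0,0,0,0,1],
  ],
)

```text
clock: 5.2
position: [0.5824, -0.0947, 0.2183]
ee_rot: [-0.0, 0.07, 0.998, 0.0]
contact_force: [-0.1, 0.2, -0.4]
width: 0.0235
gripper_force: 68.9
```

```bash
python3 go.py .5993 -.1476 .16
```

```text
t 5.2 pos [ 0.5824 -0.0947  0.2183] yaw y 81.96 z [-7.e-04  5.e-04 -1.e+00] w 0.0235 F [-0.1   0.23 -0.44] 68.9368424937129
tool cm to go [-2.42 -5.01  5.82]
```

Emit:
servo_tool(
  increments=[
    [-1.2,-2.5,1.5,0,0,0,1],
    [-1.0,-2.2,1.5,0,0,0,1],
    [0,0,1.5,0,0,0,1],
    [0,0,1.5,0,0,0,1],
    [0,0,0,0,0,0,1],
  ],
)

```text
clock: 5.7
position: [0.5958, -0.1424, 0.1558]
ee_rot: [-0.003, 0.07, 0.998, 0.001]
contact_force: [0.2, -0.0, -1.0]
width: 0.0233
gripper_force: 69.0
```

```bash
cat > look.py <<'E'
from h import *
import sys
a=optics.get_image("scene"); b=optics.get_image("top")
cv2.imwrite(f"pics/{sys.argv[1]}.png",np.hstack([cv2.resize(a[150:300,110:290,::-1],(390,325),interpolation=2),cv2.resize(b[90:215,265:415,::-1],(390,325),interpolation=2)]))
for c in("scene","top"):
    r=finder.tip_of("green_grip",c); print(c,[(np.round(q["at"],1),round(q["p"],2)) for q in r[:2]])
    p=manip.get_state()["position"]; print("pred",proj([p[0],p[1],p[2]+.007],c).round(1))
    r=finder.tip_of("socket",c); print("socket",[(np.round(q["at"],1),round(q["p"],2)) for q in r[:2]], proj([.5993,-.1476,.005],c).round(1))
E
python3 look.py l1; python3 go.py .5993 -.1476 .0743
```

```text
scene [(array([182.3, 215.5]), 0.58)]
pred [[183.1 217.1]]
socket [(array([192.2, 272.4]), 0.78)] [[193.5 274. ]]
top []
pred [[339.9 148.5]]
socket [(array([328. , 162.1]), 0.79)] [[327.3 163.1]]
t 6.0 pos [ 0.5984 -0.1426  0.1594] yaw y 82.0 z [ 1.9e-03 -6.0e-04 -1.0e+00] w 0.0237 F [-0.74 -0.48 -1.28] 69.0111150406301
tool cm to go [-0.14 -0.48  8.52]
```

View pics/l1.png

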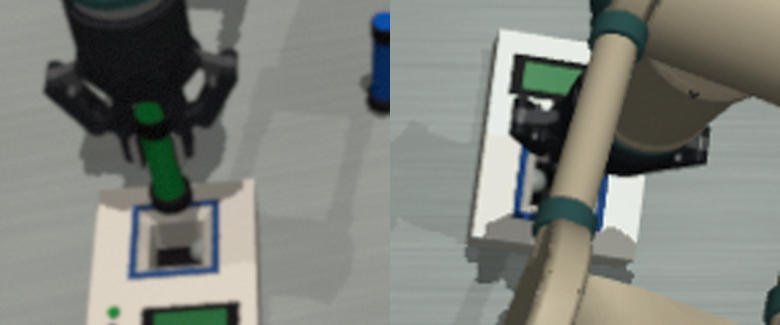

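The left crop shows the green standard held just behind the well mouth, with its disc at (149,112) and foot at (172,208). I'll check its tilt against the projection.

Run:
```python
from h import *
p=np.array([.5984,-.1426,.1594]); 
print(proj([[*p[:2],p[2]+z] for z in(.0447,.007,-.0473,-.0693)],"scene").round(1))
im=cv2.imread("pics/l1.png")[:,:390]; h=cv2.cvtColor(im,cv2.COLOR_BGR2HSV); m=cv2.inRange(h,(45,100,40),(85,255,255)); 
for a,b in((95,126),(138,205)):
    y,x=np.nonzero(m[a:b,100:230]); print(110+(x.mean()+100.5)/390*180,150+(y.mean()+a+.5)/325*150,len(x), np.polyfit(y,x,1)[0])
q=proj([[*p[:2],.15],[*p[:2],.12]],"scene"); print("pred slope",(q[1]-q[0])[0]/(q[1]-q[0])[1])
```

```text
[[179.5 201.3]
 [183.1 217.1]
 [188.  237.8]
 [189.8 245.6]]
178.70674812552068 202.1163565676201 554 0.0991576282388597
185.740990516333 228.4340990516333 1825 0.24330688847849077
pred slope 0.23318488243500093
```

Emit:
servo_tool(
  increments=[
    [-0.1,-0.6,0,0,0,0,1],
    [0,0,1,0,0,0,1],
    [0,0,1,0,0,0,1],
    [0,0,1,0,0,0,1],
    [0,0,0,0,0,0,1],
  ],
  squeeze=90,
)

```text
clock: 6.5
position: [0.5964, -0.1482, 0.1258]
ee_rot: [-0.002, 0.07, 0.998, 0.001]
contact_force: [-1.0, -0.2, -2.2]
width: 0.0231
gripper_force: 88.0
```

```bash
python3 go.py .599 -.1496 .0743; python3 look.py l2
```

```text
t 6.5 pos [ 0.5964 -0.1482  0.1258] yaw y 81.98 z [-0.0045  0.0018 -1.    ] w 0.0231 F [-1.   -0.18 -2.24] 87.98441469669342
tool cm to go [-0.3  -0.11  5.14]
scene [(array([182.3, 226.4]), 0.63)]
pred [[182.2 229.8]]
socket [(array([193.3, 275.3]), 0.84), (array([288.1, 171.5]), 0.63)] [[193.5 274. ]]
top [(array([335.7, 153.1]), 0.57)]
pred [[339.9 151.8]]
socket [(array([327.9, 163.8]), 0.85)] [[327.3 163.1]]
```

View pics/l2.png

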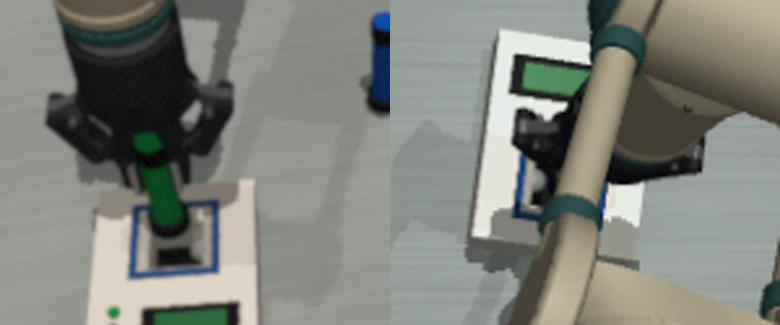

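The left crop shows the foot entering the mouth, at about (168,230), with the frame centre near (174,239). It may sit slightly towards the back (-x) and right (-y) side, so I'll measure it.

```bash
cat > disc.py <<'E'
from h import *
import sys
a=optics.get_image("scene"); h=cv2.cvtColor(a,cv2.COLOR_RGB2HSV); m=cv2.inRange(h,(45,100,40),(85,255,255)); m[:,:150]=0; m[:,215:]=0; m[:180]=0; m[262:]=0
big=None
n,L,S,C=cv2.connectedComponentsWithStats(m)
s=manip.get_state(); p=s["position"]; print(s["clock"],p.round(4),s["contact_force"].round(1))
o=sorted([(C[i].round(1).tolist(),int(S[i][4])) for i in range(1,n) if S[i][4]>15],key=lambda t:t[0][1]); print(o)
print("pred disc",proj([*p[:2],p[2]+.0447],"scene").round(1))
for z in (p[2]+.0447,): print("disc at height",z.round(4),solve({"scene":np.array(o[0][0])},z,(.6,-.15))[0].round(4))
E
python3 disc.py; python3 go.py .599 -.1496 .0743
```

```text
6.85 [ 0.5983 -0.1488  0.1288] [ 0.4 -0.  -1.2]
[([176.9, 214.9], 111), ([183.9, 240.0], 359)]
pred disc [[178.5 214.9]]
disc at height 0.1735 [ 0.5978 -0.1513]
t 6.85 pos [ 0.5983 -0.1488  0.1288] yaw y 81.98 z [ 9.e-04 -3.e-04 -1.e+00] w 0.0234 F [ 0.4  -0.01 -1.23] 87.98275329172611
tool cm to go [-0.07 -0.07  5.45]
```

Emit:
servo_tool(
  increments=[
    [-0.1,0.15,0.5,0,0,0,1],
    [0,0,0.6,0,0,0,1],
    [0,0,0.6,0,0,0,1],
    [0,0,0.6,0,0,0,1],
    [0,0,0.4,0,0,0,1],
  ],
)

```text
clock: 7.35
position: [0.5988, -0.1476, 0.1005]
ee_rot: [-0.001, 0.07, 0.998, -0.0]
contact_force: [-0.7, -3.0, 5.0]
width: 0.0228
gripper_force: 88.2
```

```bash
python3 disc.py; python3 go.py .599 -.1496 .0743
```

```text
7.4 [ 0.5986 -0.148   0.1002] [-0.3 -1.2 -1.3]
[([180.5, 226.3], 103), ([186.9, 249.4], 322)]
pred disc [[181.7 226.2]]
disc at height 0.1449 [ 0.5983 -0.15  ]
t 7.4 pos [ 0.5986 -0.148   0.1002] yaw y 82.01 z [-0.0017 -0.0011 -1.    ] w 0.0229 F [-0.29 -1.21 -1.3 ] 88.00883665680885
tool cm to go [-0.06 -0.15  2.59]
```

The foot is inside the well and has just reached the ball. Now I'll press steadily.

Emit:
servo_tool(
  increments=[
    [0,0,0.4,0,0,0,1],
    [0,0,0.4,0,0,0,1],
    [0,0,0.4,0,0,0,1],
    [0,0,0.3,0,0,0,1],
    [0,0,0,0,0,0,1],
  ],
)

```text
clock: 7.9
position: [0.5994, -0.1506, 0.0862]
ee_rot: [0.0, 0.069, 0.998, -0.003]
contact_force: [-1.7, -7.5, -3.2]
width: 0.023
gripper_force: 89.0
```

```bash
python3 disc.py; python3 go.py .599 -.1496 .0743
```

```text
7.95 [ 0.5993 -0.1506  0.0862] [ 0.3 -7.7 -2.9]
[([180.2, 232.5], 99), ([185.7, 252.5], 242)]
pred disc [[181.5 232.1]]
disc at height 0.1309 [ 0.5995 -0.1528]
t 7.95 pos [ 0.5993 -0.1506  0.0862] yaw y 82.05 z [ 4.0e-04 -5.7e-03 -1.0e+00] w 0.0233 F [ 0.31 -7.74 -2.87] 89.02399823069572
tool cm to go [0.05 0.1  1.19]
```

Emit:
servo_tool(
  increments=[
    [0,0,0.4,0,0,0,1],
    [0,0,0.4,0,0,0,1],
    [0,0,0.3,0,0,0,1],
    [0,0,0.2,0,0,0,1],
    [0,0,0,0,0,0,1],
  ],
)

```text
clock: 8.45
position: [0.5998, -0.1489, 0.0744]
ee_rot: [0.001, 0.07, 0.998, -0.001]
contact_force: [-2.2, -5.2, 3.5]
width: 0.0236
gripper_force: 89.1
```

```bash
python3 disc.py; python3 go.py .599 -.1496 .0743
```

```text
8.5 [ 0.5998 -0.1489  0.0744] [-1.1 -6.3  3.2]
[([182.1, 236.9], 98), ([187.2, 254.5], 183)]
pred disc [[183.7 236.6]]
disc at height 0.1191 [ 0.5999 -0.1515]
t 8.5 pos [ 0.5998 -0.1489  0.0744] yaw y 82.01 z [ 0.0017 -0.0028 -1.    ] w 0.0233 F [-1.14 -6.32  3.18] 89.10987362265587
tool cm to go [ 0.07 -0.08  0.01]
```

Emit:
servo_tool(
  increments=[
    [0,0,0.1,0,0,0,1],
    [0,0,0.1,0,0,0,1],
    [0,0,0.1,0,0,0,1],
    [0,0,0,0,0,0,1],
    [0,0,0,0,0,0,1],
  ],
)

```text
clock: 9.0
position: [0.601, -0.149, 0.0743]
ee_rot: [0.003, 0.07, 0.998, -0.002]
contact_force: [-3.2, -3.4, 15.5]
width: 0.0234
gripper_force: 89.1
```

```bash
python3 disc.py; python3 go.py .599 -.1496 .0743
```

```text
9.05 [ 0.6009 -0.149   0.0742] [-3.3 -3.5 15.5]
[([182.3, 237.5], 99), ([187.1, 254.8], 171)]
pred disc [[183.7 237.2]]
disc at height 0.1189 [ 0.6011 -0.1513]
t 9.05 pos [ 0.6009 -0.149   0.0742] yaw y 82.01 z [ 0.0052 -0.0037 -1.    ] w 0.0234 F [-3.3  -3.46 15.46] 89.14683178067207
tool cm to go [ 0.19 -0.08 -0.01]
```

It has stopped hard at the expected floor height (0.0743), with 15 N on the floor. I'll relax the push and let go.

Emit:
servo_tool(
  increments=[
    [0,0,-0.1,0,0,0,1],
    [0,0,-0.1,0,0,0,1],
    [0,0,0,0,0,0,0.2],
    [0,0,0,0,0,0,-0.2],
    [0,0,0,0,0,0,-0.6],
  ],
)

```text
clock: 9.55
position: [0.5989, -0.1464, 0.0717]
ee_rot: [-0.001, 0.07, 0.998, 0.001]
contact_force: [-0.3, 0.3, -0.9]
width: 0.0621
gripper_force: 0.0
```

Emit:
servo_tool(
  increments=[
    [0,0,0,0,0,0,-1],
    [0,0,0,0,0,0,-1],
    [0,0,0,0,0,0,-1],
    [0,0,0,0,0,0,-1],
    [0,0,0,0,0,0,-1],
  ],
)

```text
clock: 10.05
position: [0.5992, -0.1474, 0.0723]
ee_rot: [-0.0, 0.07, 0.998, 0.0]
contact_force: [0.1, 0.3, 0.1]
width: 0.0858
gripper_force: 0.0
```

```bash
python3 disc.py; python3 go.py .599 -.1496 .0743;python3 look.py l3
```

```text
10.1 [ 0.5992 -0.1474  0.0722] [-0.2 -0.1 -0.6]
[([182.1, 236.9], 103), ([186.8, 254.3], 188)]
pred disc [[184.7 236.9]]
disc at height 0.1169 [ 0.5982 -0.1516]
t 10.1 pos [ 0.5992 -0.1474  0.0722] yaw y 81.98 z [-1.e-04  2.e-04 -1.e+00] w 0.0854 F [-0.25 -0.07 -0.63] 0.0
tool cm to go [-0.01 -0.22 -0.21]
scene [(array([185.7, 247.9]), 0.91)]
pred [[187.9 250.2]]
socket [] [[193.5 274. ]]
top []
pred [[333.7 156.8]]
socket [(array([327.3, 162.7]), 0.62)] [[327.3 163.1]]
```

View pics/l3.png

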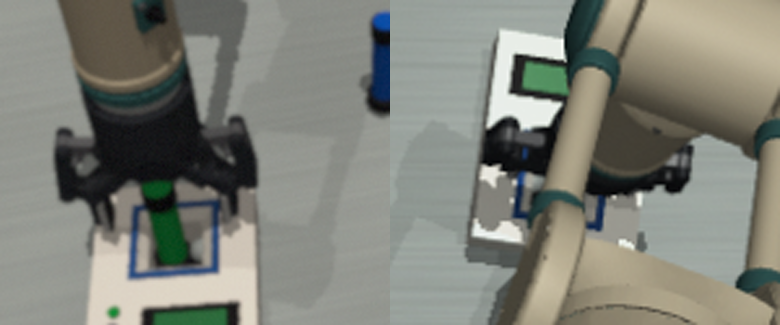

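The standard sits low in the well with its disc at (156,188) in the left crop, and the fingers are open and clear. I'll retreat straight up.

Emit:
servo_tool(
  increments=[
    [0,-0.2,-1,0,0,0,-1],
    [0,0,-2,0,0,0,-1],
    [0,0,-3,0,0,0,-1],
    [0,0,-4,0,0,0,-1],
    [0,0,-4,0,0,0,-1],
  ],
)

```text
clock: 10.9
position: [0.5986, -0.1494, 0.2142]
ee_rot: [-0.0, 0.07, 0.998, 0.0]
contact_force: [-0.1, -0.6, -0.2]
width: 0.0854
gripper_force: 0.0
```

Emit:
servo_tool(
  increments=[
    [5,0,-1,0,0,0,-1],
    [5,0,0,0,0,0,-1],
    [5,0,0,0,0,0,-1],
    [0,0,0,0,0,0,-1],
    [0,0,0,0,0,0,-1],
  ],
)

```text
clock: 11.4
position: [0.4507, -0.1285, 0.2233]
ee_rot: [0.001, 0.07, 0.998, -0.0]
contact_force: [-0.5, 0.1, 0.1]
width: 0.0855
gripper_force: 0.0
```

```bash
python3 disc.py
python3 - <<'E'
from h import *
a=optics.get_image("scene"); b=optics.get_image("top"); 
cv2.imwrite("pics/l4.png",np.hstack([cv2.resize(a[150:300,110:290,::-1],(390,325),interpolation=2),cv2.resize(b[90:215,265:415,::-1],(390,325),interpolation=2)]))
m=cv2.inRange(cv2.cvtColor(b,cv2.COLOR_RGB2HSV),(45,100,40),(85,255,255)); m[:135]=0; m[190:]=0; m[:,:300]=0; m[:,360:]=0
y,x=np.nonzero(m); print(len(x),x.mean(),y.mean()); s=manip.get_state(); print(s["contact_force"],s["position"])
if len(x):
    A=np.array(a); m=cv2.inRange(cv2.cvtColor(a,cv2.COLOR_RGB2HSV),(45,100,40),(85,255,255)); m[:225]=0; m[242:]=0; m[:,:170]=0; m[:,200:]=0
    v,u=np.nonzero(m); print(solve({"top":np.array([x.mean(),y.mean()]),"scene":np.array([u.mean(),v.mean()])},None,(.6,-.15,.12)))
E
```

```text
11.45 [ 0.4521 -0.129   0.2233] [0.6 0.6 0.3]
[([182.2, 235.9], 140), ([186.8, 254.4], 177)]
pred disc [[172.8 107.8]]
disc at height 0.268 [ 0.7156 -0.1412]
203 335.679802955665 157.5270935960591
[-0.10038068  0.17811194  0.29971915] [ 0.45298202 -0.12922831  0.22280368]
(array([ 0.591636  , -0.14902822,  0.11042729]), np.float64(2.4884207995148153))
```

View pics/l4.png

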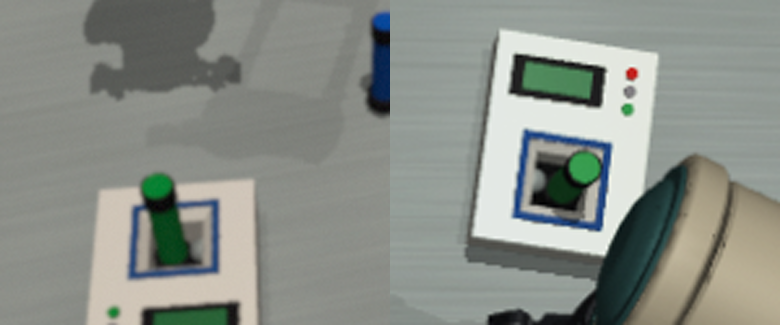

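Run:
```python
from h import *
px={"scene":np.array([182.2,235.9]),"top":np.array([339.2,154.6])}
print(solve(px,None,(.6,-.15,.12))); print([(c,solve({c:px[c]},.119,(.6,-.15))[0].round(4)) for c in px])
manip.sign_off()
```

```text
(array([ 0.5965314 , -0.15111186,  0.11737052]), np.float64(0.08790768058451091))
[('scene', array([ 0.5978, -0.1511])), ('top', array([ 0.5962, -0.1507]))]
the job is handed in; nothing more can be done
```

The green standard was pressed home while still gripped, stopping hard at floor height, and then released; the last camera check put its top at 117 mm (119 mm when fully home) and 3–4 mm off the well's axis. The orange and blue standards were not touched, and the job is handed in at about 11.6 s, with no verdict shown.

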